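# Set the crosscut sled's length stop to a marked-out workpiece

### The arm

A 6-joint arm with a two-finger parallel gripper is mounted at the origin on the work surface. World frame = base frame: x ahead of the robot, y to its left, z up, the work surface at z = 0. Lengths are in m, angles in rad, forces in N, time in s.
With the tool pointing down it reaches from about 0.3 to 0.775 m from the base axis. Payload 14.6 kg.
Tool frame: the origin (TCP) lies on the front face of the gripper's body, between the roots of the fingers; the fingertips stand 97 mm ahead of it and the grasp point (between the pads) lies 78 mm ahead of it; z points along the fingers, y is the direction in which the jaws open and shut (so a half turn about z gives the same grasp; the last joint's range is limited). The gripper opens to 94 mm and grips with 3 to 60 N. Pads are 16 mm wide; open, the fingers measure 119 mm over their backs; the gripper's body (75 mm by 177 mm) begins 78 mm behind the grasp point.
Start: joints at [-1.376, 0.3, 1.521, -0, 1.321, -0.067], TCP at [0.142, -0.531, 0.303] pointing down, gripper open.
Joint ranges: [-3.03, 3.03], [-0.79, 2.21], [0.23, 2.52], [-1.04, 4.18], [0, 3.07], [-2.55, 2.55]. Speed limits (rad/s): [2.22, 2.22, 2.57, 3.14, 3.14, 3.14].

### API

Orientations are given as a unit quaternion [x, y, z, w].
In Python, from workcell import robot, optics, job gives the robot as it stands.
- The arm moves only by the tool send_rows, never from a script. Its argument "moves" is one flat list of numbers, 4 for each row, row after row: the shift along the world's x, y, z in cm, then the turn about the world's z in degrees. In form: [tx, ty, tz, roll, tx, ty, tz, roll, ...]. A call has 1 to 5 rows; each row shifts and turns the pose as measured when the row begins; what a row does not reach is not made up. A row lasts 1/8 s, in which the tool goes at most 62.5 mm and 10.7 degrees, less where a joint would pass 70% of its speed; a pose out of reach is approached as far as the arm can. A call is refused whole if a number of a shift passes 6.25 or a number of a turn 10.7, either way. A call with a gripper value outside its range is refused whole. "fingers" is the gripper command: -1 is fully open, 1 is shut, values between are in proportion, set as the call begins (left out, the last holds). The fingers move at their own pace and stop on an object; "squeeze" is the grip in N (left out, the last holds). Time passes only in rows, so rows that do not move let the fingers close. It gives the time, the measured TCP pose, the force and the opening at its end, in the units of the state.
- robot.observe(): the state, without advancing time (a new reading comes with each control period).
- optics.get_image(name): name is "scene" or "top" or "wrist"; returns a dict with "color" (384x512x3 uint8, red, green, blue), "vertical_fov" (degrees; the focal length in pixels is half the picture's height over the tangent of half this angle, whatever the lens; pixels are square), "cx", "cy" (the principal point, pixels), "view" (4x4, takes a point from world to camera coordinates). Camera axes: x right, y up, looking along -z (the intrinsics and any distortion apply to the point x, -y, -z); pixel columns grow to the right and rows downward; lengths in m; the calibration is good to about 2 mm. The wrist camera is an equidistant fisheye: a pixel r from the principal point sees the ray r / f radians off the axis. A picture is of the moment at which its call begins. There is no depth.
- job.close_job(): hands the job in, once; it reports no verdict.
The state is a dict: "t": time; "joint_pos": joint angles; "joint_velocities": joint speeds; "joint_torque": joint torques, N m; "tcp_pos": TCP position; "eef_rot": TCP orientation; "contact_force": force on the tool from outside, world axes, zero at the start; "wrist_torque": the same for the moment, N m; "grip_width": finger opening in m.
Only numpy, scipy, OpenCV 4.12 (cv2) and the standard library are available. Lean on these libraries where they do the work, as an engineer would, in place of code of your own. Each camera call takes 0.05 s, during which the arm holds its last target. There are 200 camera calls.

### The job

Set the crosscut sled's length stop for repeat cuts. Put the red stop's T-bar into the fence track at its open end, slide the stop along until its face just touches the end of the workpiece without shifting the workpiece, then press the orange cam lever fully down to clamp the stop there. Leave the other tools and parts where they are.

Things in the scene. Friction and masses are not known exactly. Their poses are not given: they have to be found in the camera images.
- sled: Fixed plywood crosscut sled, 500 mm along its y (leftwards), 300 along x (away from the robot), base 12 mm thick. Origin on the bench. The work fence, 40 mm thick, 500 long, top 52 mm above the bench, is centred at sled x +90 with an aluminium T-track in its top. A bar 22 thick, 48 high runs along the near edge at x -158.
- track_mouth (a point): Centre of the T-track's open end (right-hand, -y, at sled y -250), on the centre line at the height of the fence's top. Axes as the sled's; the stop goes in here moving to +y. Mouth 12 mm wide between two lips 5 mm thick; channel beneath 24 mm wide, 9 mm high.
- track_end (a point): Centre of the T-track's closed end (left-hand, +y, at sled y +160), at the height of the fence's top: solid wood from here on. The track runs straight, 410 mm, from track_mouth to here. The stop's own weight makes it drag: 1.5 to 3.5 N slides it along, more if it is held skew or pressed down.
- workpiece: Loose light wooden rail, 190 mm along y, 60 along x, 54 high, 0.42 to 0.6 kg, lying on the sled's base (12 mm above the bench) along the fence's near face, laid across the saw kerf for the cut. Origin under its centre; axes as the sled's. Only its weight holds it: 2 to 4 N along y shifts it.
- work_end (a point): Centre of the workpiece's right-hand (-y) end face, 27 mm above its underside: the end that the stop must touch.
- stop: Loose red stop, 0.35 to 0.46 kg, standing on its T-bar. Origin under its centre; y along the track, +y leading; -x the workpiece's side. Heights from the origin: T-bar head 22 mm wide, 100 long, 0 to 6; neck 10 wide, to 12.5; slide base 44 wide, 110 long, 12.5 to 30.5, riding on the fence's top, so in the track the origin is 12.5 mm below that top; the T-bar has 1 mm play each side, 1.5 up and down.
- stop_grip (a point): Centre of the black upright grip on the stop, at x 0, y +27.5, z 46.5 mm of the stop: 24 mm wide across x, 45 long along y, standing 30.5 to 62.5 mm above the stop's origin. Axes as the stop's.
- stop_face (a point): Centre of the steel-faced front (+y) of the stop's arm, at x -36, y +55, z 16 mm of the stop: touches the workpiece's end. The arm hangs over the fence's near face: x -50 to -22, y 30 to 55, z 1 to 30.5 mm of the stop. Axes as the stop's.
- stop_lever (a joint): Angle (rad) of the orange cam lever on the stop: 0 raised (free), 0.9 level (clamped, end of travel). Axis along the stop's y at x -18, y -35, z 40 mm; it points to +x and up, its end swings down and to +x. 3 to 8 N near the end moves it; it stays where left. From about 0.75 on it draws the T-bar up against the lips.
- lever_tip (a point): Point on the orange lever's centre line, 48 mm from its axis (lever 54 mm long, 16 wide along y, 7 thick). With the lever level it lies at x +30, y -35, z 40 mm of the stop; with it raised at about x +12, z 78.
- square: Bystander: steel try square with a 110 mm dark wooden stock, 18 mm thick, and a 190 mm blade, lying on the sled's base. Origin under the blade's middle.
- pencil: Bystander: flat red carpenter's pencil, 165 mm long, lying on the sled's base. Origin under its middle.
- tape: Bystander: yellow tape measure, 75 x 45 x 70 mm, on the bench near right. Origin under its centre.
- glue: Bystander: white glue bottle, 60 mm across, 190 mm high, behind the sled on the left. Origin under its centre.
- mallet: Bystander: wooden mallet lying left of the sled, head 140 x 70 x 60 mm, handle 220 mm. Origin 60 mm from the head's centre towards the handle, on the bench.
- screws: Bystander: jar of screws, 84 mm across, 90 mm high, behind on the right. Origin under its centre.
- offcut: Bystander: wooden offcut 120 x 60 x 54 mm behind the sled. Origin under its centre.
Mind the look-alikes: they are no part of the job. Of the things that look like the stop, the largest one is meant.

How it is judged:
By the outcome, as a careful person would: the job done as asked, in the order asked, and still so for the second after the job is handed in, with the robot touching nothing.
It also fails if it takes over 64 s, if anything falls off the work surface, if the arm or the gripper's body presses on something with over 40 N, if the wrist force passes 120 N, or if a joint passes its speed limit or range.

## Working session

There is one attempt and no reset: what is moved stays moved. The work goes in short steps, Python scripts to look and compute and a tool call to move; the robot and the scene stay as the last step left them, time stands still between calls to the robot, and variables do not carry over. Pictures are saved under pics/ and viewed, about 8 in all and at most 12, crops included, and the job is handed in when it is done.

Besides the shell and the picture viewer there is one more tool, called after "Call:" by a JSON object that holds its "op" and its "data". send_rows: Moves the arm, as the interface text tells. Its arguments: {"type":"object","properties":{"moves":{"type":"array"},"fingers":{"type":"number"},"squeeze":{"type":"number"}},"required":["moves"]}

```bash
ls; mkdir -p pics
cat > h.py <<'E'
import numpy as np, cv2
from workcell import robot, optics, job
def grab(n,save=None):
    im=optics.get_image(n)
    if save: cv2.imwrite('pics/'+save,im['color'][:,:,::-1])
    return im
def foc(im): return im['color'].shape[0]/2/np.tan(np.radians(im['vertical_fov'])/2)
def ray(im,u,v,fish=False):
    f=foc(im); a=(u-im['cx']); b=(v-im['cy'])
    if fish:
        r=np.hypot(a,b); th=r/f; s=np.sin(th)/max(r,1e-9); d=np.array([a*s,b*s,np.cos(th)])
    else: d=np.array([a/f,b/f,1.])
    d=d*[1,-1,-1]; V=im['view']; R=V[:3,:3]
    return -R.T@V[:3,3], R.T@d
def onz(im,u,v,z,fish=False):
    o,d=ray(im,u,v,fish); return o+d*(z-o[2])/d[2]
def proj(im,p,fish=False):
    c=(im['view']@np.r_[p,1])[:3]*[1,-1,-1]; f=foc(im)
    if fish:
        r=np.hypot(c[0],c[1]); th=np.arctan2(r,c[2]); return np.array([im['cx']+f*th*c[0]/r, im['cy']+f*th*c[1]/r])
    return np.array([im['cx'],im['cy']])+f*c[:2]/c[2]
E
python3 - <<'E'
from h import *
s=robot.observe(); print(s)
a=grab('scene');b=grab('top')
for i in(a,b): print(i['vertical_fov'],i['cx'],i['cy'],-i['view'][:3,:3].T@i['view'][:3,3], [k for k in i])
cv2.imwrite('pics/a.png',cv2.resize(a['color'][:,:,::-1],(768,576)))
cv2.imwrite('pics/b.png',cv2.resize(b['color'][:,:,::-1],(768,576)))
np.savez('s0.npz',a=a,b=b)
E
```

```text
pics
{'t': 0.0, 'joint_pos': array([-1.37556579e+00,  3.00464189e-01,  1.52158746e+00, -2.04023422e-05,
        1.32066796e+00, -6.65906677e-02]), 'joint_velocities': array([ 3.27424987e-04,  1.41036029e-03, -1.44559420e-03,  2.09948317e-04,
        6.21380996e-05, -1.27897529e-04]), 'joint_torque': array([ 9.23306798e-04, -5.31810522e+01, -3.52738094e+01,  7.09072757e-02,
        2.43613205e-02, -9.02736565e-05]), 'tcp_pos': array([ 0.14233209, -0.53111089,  0.30208735]), 'eef_rot': array([ 9.91442950e-01,  1.30539495e-01, -4.60798640e-05, -5.61679545e-04]), 'contact_force': array([-0.81812442, -0.17850814, -0.22967107]), 'wrist_torque': array([ 0.02659281,  0.06701431, -0.03355912]), 'grip_width': 0.09400831044506}
56.583903019578194 256.3709971482049 195.4206803503801 [1.24051336 0.58632125 1.17504934] ['color', 'vertical_fov', 'cx', 'cy', 'view']
52.432809788921745 257.5303298733826 189.4815261281629 [ 0.32017095 -0.02304552  1.3251636 ] ['color', 'vertical_fov', 'cx', 'cy', 'view']
```

View pics/a.png

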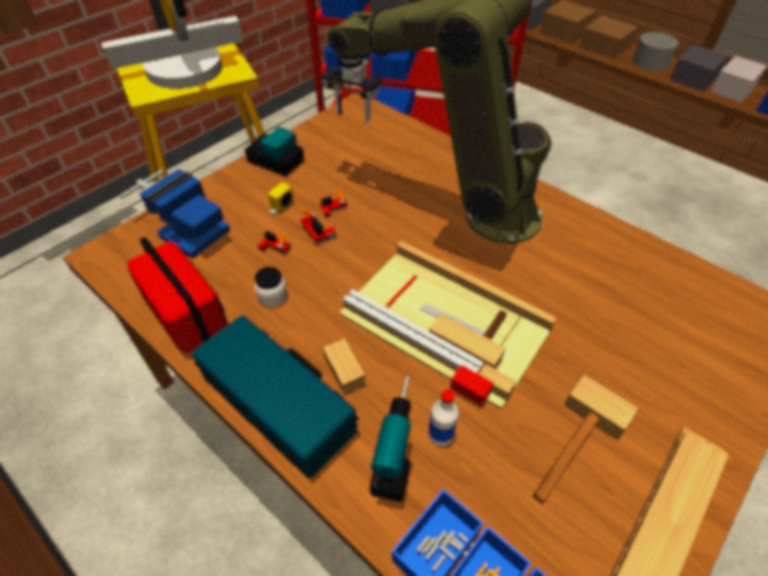

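View pics/b.png

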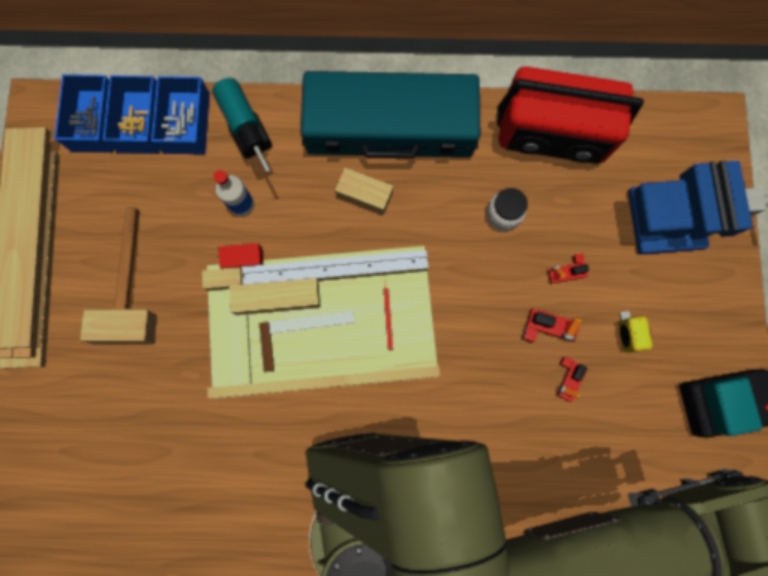

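Run:
```python
from h import *
d=np.load('s0.npz',allow_pickle=True);b=d['b'].item()
im=b['color'][:,:,::-1]
c=cv2.resize(im[165:275,340:420],None,fx=5,fy=5,interpolation=cv2.INTER_CUBIC)
c2=cv2.resize(im[160:270,135:295],(400,275),interpolation=cv2.INTER_CUBIC)
out=np.zeros((550,800,3),np.uint8);out[:,:400]=c;out[:275,400:]=c2
a=d['a'].item()['color'][:,:,::-1][120:175,165:245]; out[275:,400:]=cv2.resize(a,(400,275),interpolation=cv2.INTER_CUBIC)
cv2.imwrite('pics/c.png',out)
R,G,B=[b['color'][:,:,i].astype(int) for i in range(3)]
m=((R>110)&(G<60)&(B<60)).astype(np.uint8)
n,l,st,ce=cv2.connectedComponentsWithStats(m)
for i in range(1,n):
    if st[i,4]>15:print(st[i],ce[i],onz(b,*ce[i],0.02))
```

```text
[344  45  78  19 615] [383.13333333  53.70406504] [ 1.0574333 -0.474633   0.02     ]
[ 341   60   79   34 1796] [380.43875278  76.33685969] [ 0.96932438 -0.46162278  0.02      ]
[143 114   9   8  55] [146.47272727 117.38181818] [0.79784315 0.36575332 0.02      ]
[146 162  27  16 369] [159.15447154 169.91598916] [0.61032058 0.30983662 0.02      ]
[366 170  26  19 166] [378.4939759  180.68072289] [ 0.58721362 -0.44099121  0.02      ]
[350 206  32  22 267] [364.47191011 217.72659176] [ 0.45924477 -0.38921452  0.02      ]
[375 238  12  22 131] [379.94656489 249.22137405] [ 0.35540621 -0.43753873  0.02      ]
[372 262  10   5  33] [376.87878788 263.93939394] [ 0.30723381 -0.42566494  0.02      ]
```

View pics/c.png

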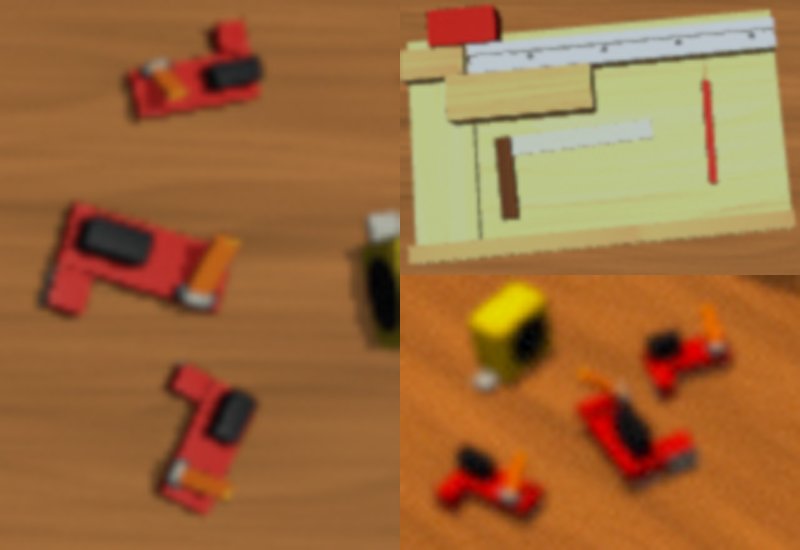

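Run:
```python
from h import *
d=np.load('s0.npz',allow_pickle=True);b=d['b'].item()
c1=lambda x,y,z:onz(b,340+(x/5)-.4,165+y/5-.4,z)
for n,p in dict(fl=(75,203,.0305),armf_bot=(46,308,.0305),armb=(80,315,.0305),rb=(222,314,.0305),grip=(115,241,.0625),washer=(197,297,.045)).items(): print(n,c1(*p))
im=b['color'].astype(int); sat=im.max(2)-im.min(2)
m=((sat<30)&(im.min(2)>120)).astype(np.uint8)
n,l,st,ce=cv2.connectedComponentsWithStats(m)
for i in range(1,n):
    if st[i,4]>300 and 150<ce[i][1]<200:
        r=cv2.minAreaRect(np.argwhere(l==i)[:,::-1].astype(np.float32)); print(st[i],r)
        P=np.array([onz(b,*q,.052) for q in cv2.boxPoints(r)]);print(P)
c2=lambda x,y,z:onz(b,135+(x-400)/2.5-.3,160+y/2.5-.3,z)
for p in [(773,17),(775,48),(466,45),(466,73)]: print('track',c2(*p,.052))
for p in [(593,65),(594,107),(446,78),(448,121)]: print('wp',c2(*p,.066))
for p in [(411,264),(794,226)]: print('nearbar',c2(*p,.048))
```

```text
fl [ 0.49964885 -0.354351    0.0305    ]
armf_bot [ 0.42892112 -0.33328772  0.0305    ]
armb [ 0.42469272 -0.35579237  0.0305    ]
rb [ 0.42709461 -0.45030397  0.0305    ]
grip [ 0.47071337 -0.37165348  0.0625    ]
washer [ 0.43676763 -0.42946331  0.045     ]
[ 161  167  124   22 1459] ((222.83743286132812, 177.78675842285156), (12.051258087158203, 123.4021224975586), 84.90788269042969)
[[ 0.57830829  0.29452648  0.052     ]
 [ 0.62368086 -0.11435933  0.052     ]
 [ 0.5826999  -0.11818302  0.052     ]
 [ 0.5378624   0.28853791  0.052     ]]
track [ 0.62303163 -0.11483223  0.052     ]
track [ 0.58069279 -0.1177619   0.052     ]
track [0.57683635 0.29358977 0.052     ]
track [0.53903658 0.29130326 0.052     ]
wp [0.55045905 0.12211145 0.066     ]
wp [0.49487302 0.11869415 0.066     ]
wp [0.52949602 0.31355803 0.066     ]
wp [0.47297161 0.30734507 0.066     ]
nearbar [0.28963679 0.34771548 0.048     ]
nearbar [ 0.34670856 -0.14406174  0.048     ]
```

The three red look-alikes, in the full-size 768 px top view, are at (569,270), (550,325) and (572,378). The middle one is clearly the largest, about 110 mm long when cast to world, so it is the stop. The crop confirms it, with its grip end to the left and its arm towards the robot.

Call:
{"op": "send_rows", "data": {"moves": [5.5,2.6,0,10,5.5,2.6,0,10,5.5,2.6,0,10,5.5,2.6,0,10,5.5,2.6,0,10], "fingers": -0.3, "squeeze": 60}}

```text
t: 0.72
tcp_pos: [0.4211, -0.3979, 0.3007]
eef_rot: [0.838, 0.545, -0.001, -0.002]
contact_force: [-1.4, -0.9, -0.9]
grip_width: 0.0612
```

Call:
{"op": "send_rows", "data": {"moves": [2.5,1.2,-2,8,2.5,1.2,-2,0,0,0,0,0]}}

```text
t: 1.1
tcp_pos: [0.4757, -0.3701, 0.2583]
eef_rot: [0.794, 0.608, -0.001, -0.002]
contact_force: [-0.4, -0.4, 0.2]
grip_width: 0.0611
```

Run:
```python
from h import *
w=grab('wrist'); s=robot.observe(); print(s['tcp_pos'],s['eef_rot'],w['vertical_fov'],w['cx'],w['cy'],-w['view'][:3,:3].T@w['view'][:3,3])
np.savez('w1.npz',w=w)
cv2.imwrite('pics/d.png',cv2.resize(w['color'][:,:,::-1],(768,576)))
```

```text
[ 0.47504267 -0.3708887   0.25941244] [ 0.79438368  0.60741337 -0.0009934  -0.00160907] 65.70646984690485 255.6208528336255 193.47203185424598 [ 0.49612986 -0.29151383  0.33984621]
```

View pics/d.png

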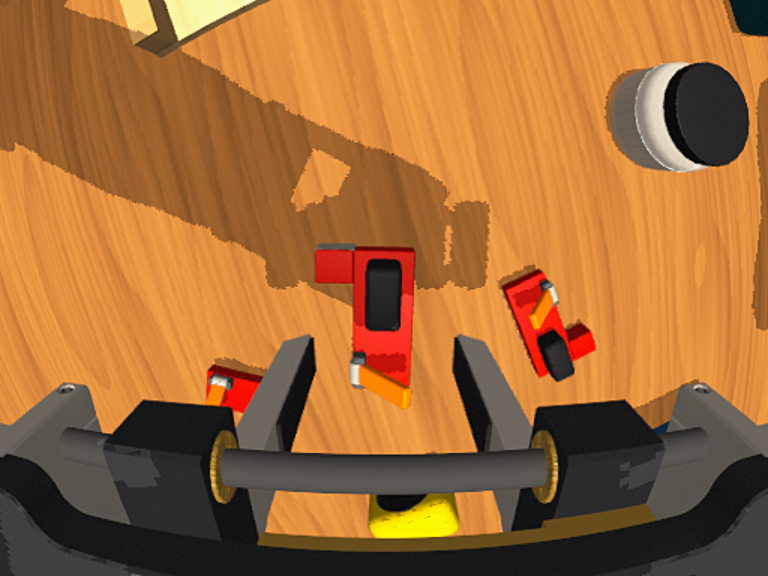

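The wrist view shows the stop between the fingers, with the grip at (383,295) and the arm's steel face at (335,246). I'll work out its position from these pixels.

Run:
```python
from h import *
w=np.load('w1.npz',allow_pickle=True)['w'].item()
g=lambda u,v,z:onz(w,u/1.5-.17,v/1.5-.17,z,True)[:2]
fl=g(354,247,.0305);fr=g(414,249,.0305);af=g(315,246,.0305);rb=g(411,372,.0305)
print(fl,fr,af, np.hypot(*(fr-fl)),np.hypot(*(fr-af)))
d=fr-af;print('yaw',np.degrees(np.arctan2(d[1],d[0])))
# grip mask (dark)
im=w['color'].astype(int); m=((im.max(2)<60)).astype(np.uint8); m[:, :230]=0;m[:,280:]=0;m[:165]=0;m[225:]=0
n,l,st,ce=cv2.connectedComponentsWithStats(m); i=1+np.argmax(st[1:,4]); print(st[i],ce[i])
for z in(.0625,.05):print(onz(w,*ce[i],z,True))
P=np.array([onz(w,*q,.0625,True)[:2] for q in np.argwhere(l==i)[:,::-1]])
r=cv2.minAreaRect((P*1000).astype(np.float32));print(r)
```

```text
[ 0.45953513 -0.34037305] [ 0.50002845 -0.35278485] [ 0.43292104 -0.33223394] 0.042352828991996154 0.07018365096061717
yaw -17.026633068953565
[ 244  173   24   48 1080] [255.27222222 195.99074074]
[ 0.47298117 -0.37016821  0.0625    ]
[ 0.47193785 -0.37371317  0.05      ]
((472.91717529296875, -371.17303466796875), (47.86846923828125, 22.396820068359375), 74.2037124633789)
```

Call:
{"op": "send_rows", "data": {"moves": [-0.3,-0.1,-4.5,-1.3,0,0,-4.5,0,0,0,-3,0,0,0,-0.6,0,0,0,0,0]}}

```text
t: 1.78
tcp_pos: [0.469, -0.3761, 0.1359]
eef_rot: [0.803, 0.596, -0.001, 0.002]
contact_force: [-0.1, -0.1, 1.1]
grip_width: 0.0611
```

Call:
{"op": "send_rows", "data": {"moves": [0.3,0.4,-0.5,0,0,0,0,0]}}

```text
t: 2.02
tcp_pos: [0.4726, -0.3726, 0.1332]
eef_rot: [0.803, 0.596, -0.0, 0.004]
contact_force: [0.5, 0.2, -0.7]
grip_width: 0.0609
```

Call:
{"op": "send_rows", "data": {"moves": [0,0,0,0,0,0,0,0,0,0,0,0,0,0,0,0], "fingers": 1}}

```text
t: 2.52
tcp_pos: [0.473, -0.3727, 0.1344]
eef_rot: [0.803, 0.596, -0.0, 0.005]
contact_force: [-1.0, -0.6, 1.0]
grip_width: 0.0244
```

Call:
{"op": "send_rows", "data": {"moves": [0,0,2.5,0,0,0,4,0,1,2,4,5,3.2,4.2,0.5,6,3.2,4.2,0,6]}}

```text
t: 3.15
tcp_pos: [0.5456, -0.2677, 0.245]
eef_rot: [0.705, 0.709, -0.0, 0.002]
contact_force: [0.7, -1.6, -4.1]
grip_width: 0.023
```

Call:
{"op": "send_rows", "data": {"moves": [3.2,4,0,6,3,4,0,0,0,0,0,0,0,0,0,0]}}

```text
t: 3.65
tcp_pos: [0.61, -0.1818, 0.2428]
eef_rot: [0.664, 0.748, -0.001, -0.0]
contact_force: [-1.0, -0.2, -3.6]
grip_width: 0.0235
```

Call:
{"op": "send_rows", "data": {"moves": [0,0,-3,0,0,0,-1.8,0,0,0,0,0,0,0,0,0]}}

```text
t: 4.15
tcp_pos: [0.6088, -0.1846, 0.1943]
eef_rot: [0.665, 0.747, -0.001, 0.0]
contact_force: [0.2, 0.2, -3.7]
grip_width: 0.0238
```

Run:
```python
from h import *
w=grab('wrist'); s=robot.observe(); print(s['tcp_pos'],s['eef_rot'],-w['view'][:3,:3].T@w['view'][:3,3])
np.savez('w2.npz',w=w)
cv2.imwrite('pics/e.png',cv2.resize(w['color'][:,:,::-1],(768,576)))
```

```text
[ 0.60878265 -0.1845107   0.19431326] [ 6.65347765e-01  7.46532948e-01 -9.52851058e-04  1.48689488e-05] [ 0.59876532 -0.10335478  0.27563105]
```

View pics/e.png

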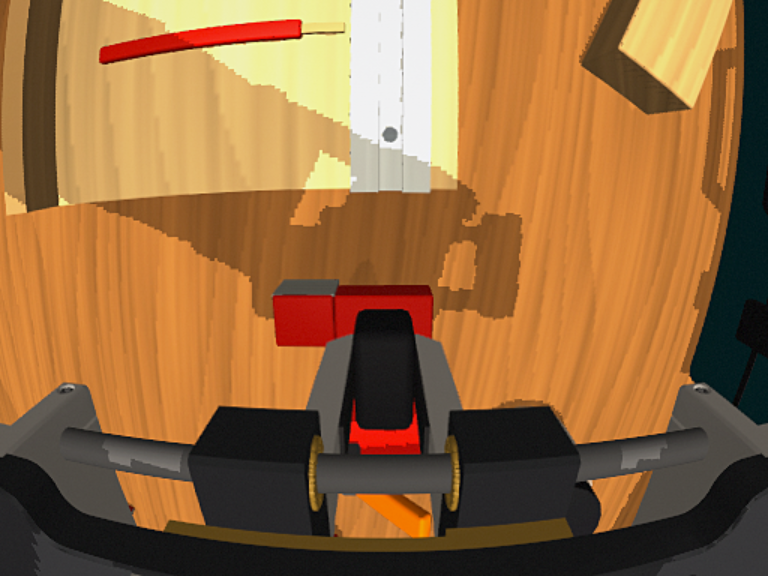

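Run:
```python
from h import *
w=np.load('w2.npz',allow_pickle=True)['w'].item()
im=w['color'][:,:,::-1]
c=im[115:240,175:300]
# two crops: 5x
a=cv2.resize(im[170:240,175:300],(800,448),interpolation=cv2.INTER_CUBIC); b=cv2.resize(im[108:132,175:300],(800,152),interpolation=cv2.INTER_CUBIC)
cv2.imwrite('pics/f.png',np.vstack([b,a]))
g=im.astype(int)
for v in (125,110,90,60,30): # row profiles of brightness around slot
    print(v,g[v,228:294].sum(1)//3)
```

```text
125 [192 189 188 188 188 191 191 190 187 189 189 189 188 190 189 188 195 194
 192 189 191 188 191 192 163 194 202 201 202 196 194 193 194 192 191 192
 191 191 193 189 136 199 192 191 188 188 188 187 190 191 189 189 189 190
 190 190 188 193 183 159 150 152 153 157 158 161]
110 [215 217 196 201 199 183 189 189 190 188 189 189 189 190 189 189 195 193
 193 191 189 188 188 191 160 192 199 198 196 195 193 193 190 189 188 188
 190 191 192 185 160 200 194 190 189 187 186 189 190 190 190 189 190 190
 188 188 185 229 238 208 204 205 207 208 210 210]
90 [162 161 162 162 161 183 188 189 186 185 181 176 197 246 243 243 242 241
 241 241 241 241 241 244 219 244 214 121 117 124 125 124 126 127 124 118
 144 234 251 236 226 244 242 241 241 241 241 241 241 241 241 241 240 241
 241 241 241 242 242 235 213 214 214 216 216 216]
60 [212 212 212 213 211 218 245 241 241 241 241 241 241 241 241 241 241 241
 241 240 241 241 241 241 240 241 241 241 241 241 241 241 241 240 241 241
 241 242 247 209 182 244 243 241 241 240 241 240 241 241 241 241 241 241
 241 241 241 241 241 235 211 215 215 216 216 217]
30 [211 211 210 210 209 213 245 242 240 240 240 240 240 240 240 239 240 241
 240 240 240 241 240 243 220 222 243 240 240 240 240 240 240 240 240 240
 241 240 242 238 219 243 241 240 240 240 240 240 240 240 241 240 240 240
 240 240 240 240 243 228 213 214 214 215 215 216]
```

View pics/f.png

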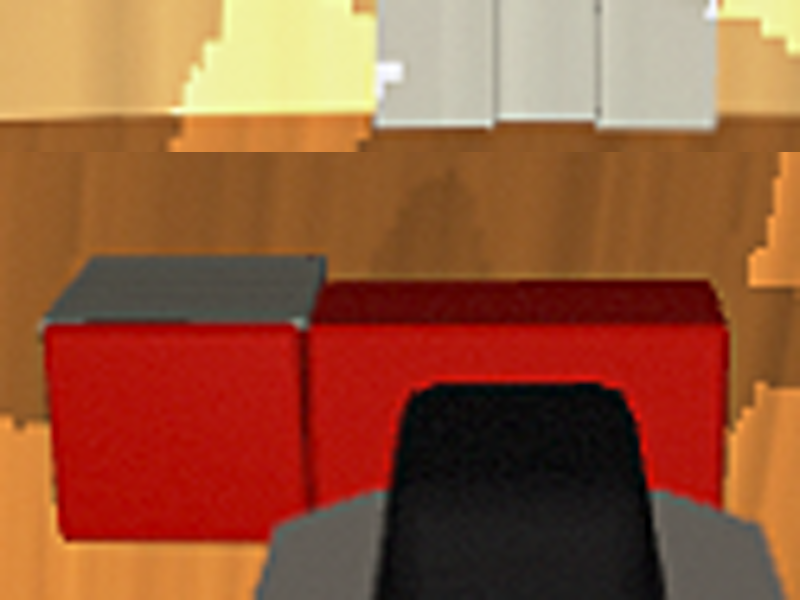

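The enlargement shows the slot edges at columns 252 and 268. The stop's top front edge runs from u=182 to 288.6 at v=197.

```bash
cat >> h.py <<'E'
def sled(P): return P
E
python3 - <<'E'
from h import *
w=np.load('w2.npz',allow_pickle=True)['w'].item()
g=lambda u,v,z:onz(w,u,v,z,True)[:2]
A=[]
for v in (125,110,90,60,30):
    l=g(252,v,.052);r=g(268,v,.052); A.append((l+r)/2); print(v,A[-1],np.hypot(*(r-l)), (g(233.3,v,.052)+g(287,v,.052))/2)
A=np.array(A); d=A[-1]-A[0]; print('track dir yaw',np.degrees(np.arctan2(-d[0],d[1])))
print('mouth',(g(252,127.3,.052)+g(268,127.3,.052))/2)
X=lambda x:175+(x+.5)/6.4-.5
v=170+(325-152+.5)/6.4-.5
for z in(.0905,.092):
    a,s,r=[g(X(x),v,z) for x in(45,308,727)]
    print(z,a,s,r,np.hypot(*(r-a)),np.hypot(*(r-s)),'yaw',np.degrees(np.arctan2(*(r-a)[::-1])), 'front ctr',(a+(r-a)*50/72))
print(robot.observe()['tcp_pos'])
E
```

```text
125 [ 0.60289994 -0.11433073] 0.011948603558367726 [ 0.60301775 -0.11418899]
110 [ 0.60158892 -0.10311175] 0.011881738193412263 [ 0.60170289 -0.1029436 ]
90 [ 0.5998484  -0.08814296] 0.011824124103242366 [ 0.59995764 -0.08793899]
60 [ 0.59722149 -0.0653893 ] 0.011804701364829917 [ 0.59732421 -0.0651287 ]
30 [ 0.59452547 -0.04183886] 0.011867636085418867 [ 0.59462213 -0.04151546]
track dir yaw 6.589768882301786
mouth [ 0.60310189 -0.11605459]
0.0905 [ 0.55595093 -0.16432816] [ 0.58343362 -0.1611094 ] [ 0.62588689 -0.15619368] 0.07040743721742637 0.04273691865929071 yaw 6.634450099492269 front ctr [ 0.60451757 -0.15867921]
0.092 [ 0.55629783 -0.16383413] [ 0.58355784 -0.16064145] [ 0.62566714 -0.15576556] 0.06983697022377286 0.042390648400507 yaw 6.634450099492264 front ctr [ 0.60447096 -0.15823095]
[ 0.60878265 -0.1845107   0.19431326]
```

Call:
{"op": "send_rows", "data": {"moves": [0.35,0,-1.0,0,-0.2,2.0,-0.9,0,0,0,0,0,0,0,0,0]}}

```text
t: 4.7
tcp_pos: [0.6108, -0.1631, 0.1752]
eef_rot: [0.665, 0.747, -0.001, 0.001]
contact_force: [0.5, 0.5, -3.2]
grip_width: 0.0236
```

Run:
```python
from h import *
w=grab('wrist'); s=robot.observe(); print(s['tcp_pos'],s['eef_rot'],s['contact_force'])
np.savez('w3.npz',w=w)
im=w['color'][:,:,::-1]
cv2.imwrite('pics/g.png',cv2.resize(im[130:215,175:300],(800,544),interpolation=cv2.INTER_CUBIC))
```

```text
[ 0.61079101 -0.16306183  0.17514624] [ 6.65215819e-01  7.46650494e-01 -5.66695301e-04  7.95157394e-04] [-0.84583476 -0.40387958 -2.71795589]
```

View pics/g.png

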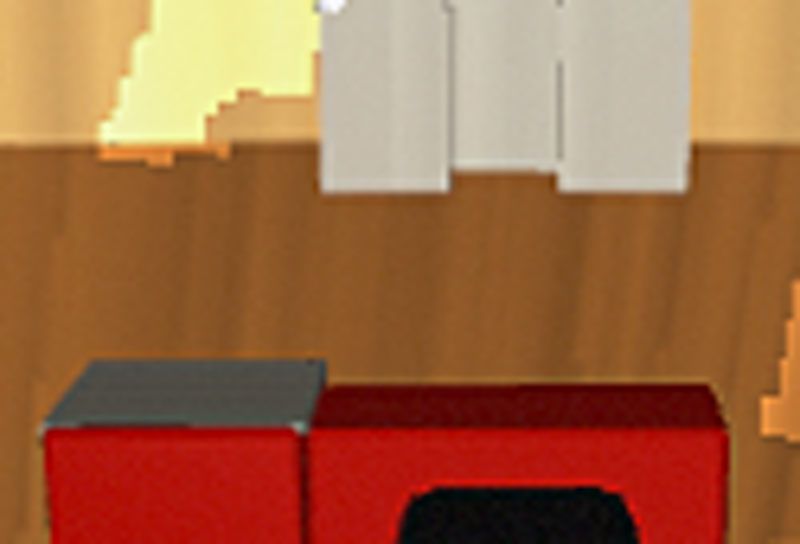

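Run:
```python
from h import *
w=np.load('w3.npz',allow_pickle=True)['w'].item()
g=lambda x,y,z:onz(w,175+(x+.5)/6.4-.5,130+(y+.5)/6.4-.5,z,True)[:2]
l,r=g(450,190,.052),g(557.5,190,.052); l2,r2=g(320,190,.052),g(688,190,.052); print('mouth',(l+r)/2,(l2+r2)/2,np.hypot(*(r-l)))
d=np.array([-.1145,.9934]); n=np.array([.9934,.1145])
m=((l+r)/2+(l2+r2)/2)/2
s,e=g(308,430,.0713),g(727,430,.0713); c=(s+e)/2
print('front',c,'lateral err',(c-m)@n,'gap',(m-c)@d)
```

```text
mouth [ 0.60292656 -0.11623815] [ 0.60293207 -0.11616801] 0.011690193263351521
front [ 0.60688559 -0.13735519] lateral err 0.0015082427581798456 gap 0.021465504399677714
```

Call:
{"op": "send_rows", "data": {"moves": [-0.15,0,-0.1,0,0,0,0,0,-0.15,1.3,0,0,0,0,0,0]}}

```text
t: 5.25
tcp_pos: [0.6076, -0.1495, 0.1745]
eef_rot: [0.665, 0.746, -0.0, 0.001]
contact_force: [-0.0, 0.7, -3.7]
grip_width: 0.0238
```

Call:
{"op": "send_rows", "data": {"moves": [-0.08,0.7,0,0,-0.08,0.7,0,0,0,0,0,0]}}

```text
t: 5.62
tcp_pos: [0.6059, -0.1343, 0.1746]
eef_rot: [0.665, 0.747, -0.0, 0.001]
contact_force: [0.1, -0.1, -2.8]
grip_width: 0.0236
```

Call:
{"op": "send_rows", "data": {"moves": [-0.08,0.7,0,0,-0.08,0.7,0,0,0,0,0,0]}}

```text
t: 6.0
tcp_pos: [0.6042, -0.1192, 0.1746]
eef_rot: [0.665, 0.747, -0.0, 0.001]
contact_force: [0.3, -0.6, -3.7]
grip_width: 0.0237
```

Call:
{"op": "send_rows", "data": {"moves": [-0.12,1,0,0,-0.12,1,0,0,-0.12,1,0,0,0,0,0,0]}}

```text
t: 6.5
tcp_pos: [0.6004, -0.0869, 0.1747]
eef_rot: [0.665, 0.747, -0.0, 0.001]
contact_force: [0.5, -0.9, -2.9]
grip_width: 0.0237
```

Run:
```python
from h import *
w=grab('wrist'); s=robot.observe(); print(s['tcp_pos'],s['eef_rot'],s['contact_force'],s['wrist_torque'])
np.savez('w4.npz',w=w)
im=w['color'][:,:,::-1]
cv2.imwrite('pics/i.png',cv2.resize(im,(768,576)))
```

```text
[ 0.60039438 -0.08724709  0.17467523] [ 6.65282403e-01  7.46590698e-01 -3.31088306e-04  1.24285026e-03] [ 0.13457035  0.46694052 -3.46367288] [ 0.07660118 -0.08143718 -0.00372787]
```

View pics/i.png

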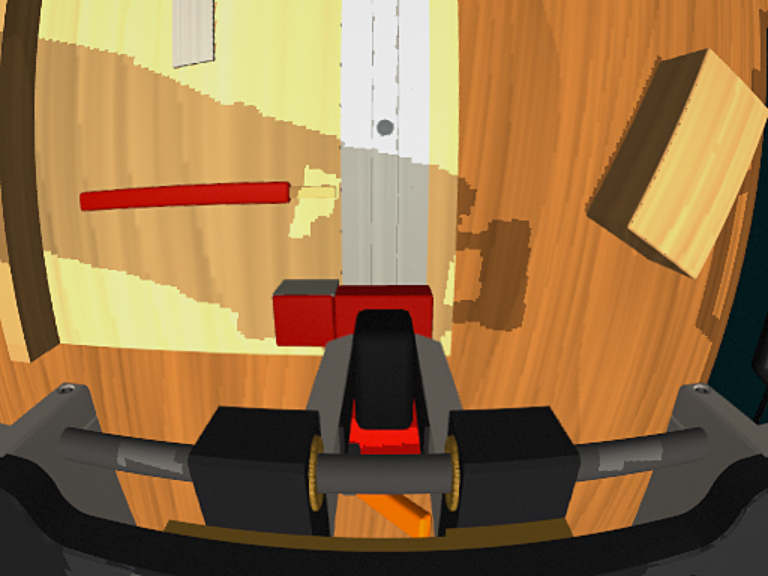

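Call:
{"op": "send_rows", "data": {"moves": [-0.22,2,0,0,-0.35,3,0,0,-0.35,3,0,0,-0.35,3,0,0,-0.23,2,0,0]}}

```text
t: 7.18
tcp_pos: [0.5843, 0.048, 0.1748]
eef_rot: [0.666, 0.746, 0.0, 0.002]
contact_force: [1.7, -0.4, -3.1]
grip_width: 0.0238
```

Call:
{"op": "send_rows", "data": {"moves": [0,0,0,0,0,0,0,0]}}

```text
t: 7.42
tcp_pos: [0.5843, 0.049, 0.175]
eef_rot: [0.666, 0.746, 0.0, 0.002]
contact_force: [0.9, -0.9, -3.5]
grip_width: 0.0235
```

Run:
```python
from h import *
w=grab('wrist'); s=robot.observe(); print(s['tcp_pos'],s['eef_rot'],s['contact_force'],s['wrist_torque'])
np.savez('w5.npz',w=w)
im=w['color'][:,:,::-1]
cv2.imwrite('pics/j.png',cv2.resize(im[90:215,155:300],(696,600),interpolation=cv2.INTER_CUBIC))
```

```text
[0.58426203 0.04887195 0.17492472] [6.65739661e-01 7.46182235e-01 1.56202228e-04 1.65893133e-03] [ 0.64384201  0.91701708 -4.58119647] [ 0.16271253 -0.2601209   0.01045499]
```

View pics/j.png

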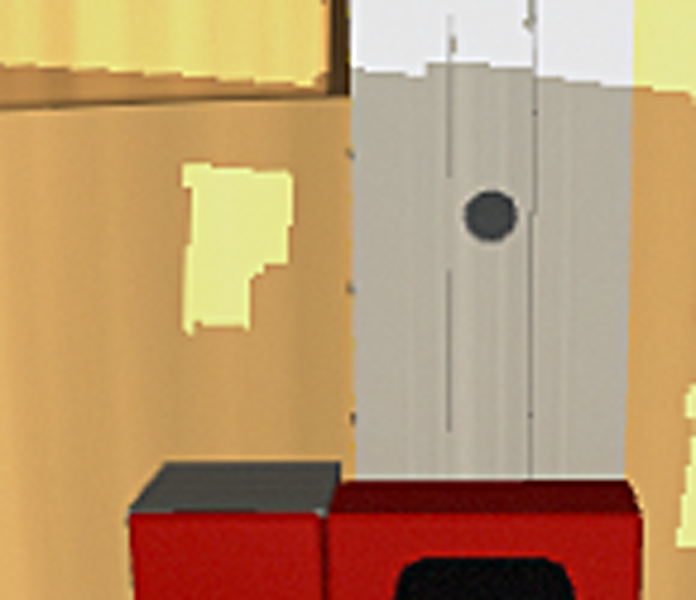

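Run:
```python
from h import *
w=np.load('w5.npz',allow_pickle=True)['w'].item()
k=4.8
g=lambda x,y,z:onz(w,155+(x+.5)/k-.5,90+(y+.5)/k-.5,z,True)[:2]
d=np.array([-.1145,.9934]); n=np.array([.9934,.1145]);m=np.array([.603,-.1162])
for nm,p in dict(w0=(5,107,.066),w1=(130,104,.066),w2=(325,97,.066),f0=(132,513,.071),f1=(320,513,.071)).items():
    q=g(*p)-m; print(nm,q@n*1e3,q@d*1e3)
q=robot.observe()['tcp_pos'][:2]-m; print('tcp',q@n*1e3,q@d*1e3)
```

```text
w0 -65.71938573143247 248.73756247909225
w1 -47.84236676962451 248.19202087862107
w2 -21.336237606375033 248.23312798855457
f0 -49.07377376367372 192.4496994217525
f1 -22.718768509675332 192.4473654105054
tcp 0.2864396133475978 166.127967662186
```

Call:
{"op": "send_rows", "data": {"moves": [-0.23,2,-0.05,0,-0.23,2,-0.05,0,-0.08,0.7,0,0,0,0,0,0,0,0,0,0]}}

```text
t: 8.1
tcp_pos: [0.5787, 0.0978, 0.1742]
eef_rot: [0.666, 0.746, 0.0, 0.002]
contact_force: [0.3, -0.9, -2.3]
grip_width: 0.0233
```

Run:
```python
from h import *
w=grab('wrist'); s=robot.observe(); print(s['tcp_pos'],s['eef_rot'],s['contact_force'],s['wrist_torque'])
np.savez('w6.npz',w=w)
q=s['tcp_pos'][:2]-np.array([.603,-.1162]); print('tcp',q@[.9934,.1145]*1e3,q@[-.1145,.9934]*1e3)
im=w['color'][:,:,::-1]
cv2.imwrite('pics/k.png',cv2.resize(im[165:215,170:270],(800,400),interpolation=cv2.INTER_CUBIC))
```

```text
[0.57874699 0.09769955 0.17423781] [6.66244572e-01 7.45730671e-01 1.66937952e-04 1.97680122e-03] [-0.90352608  0.84168712 -1.53307034] [ 0.18609701 -0.12479283 -0.03716298]
tcp 0.3985606593711506 215.26478552866936
```

View pics/k.png

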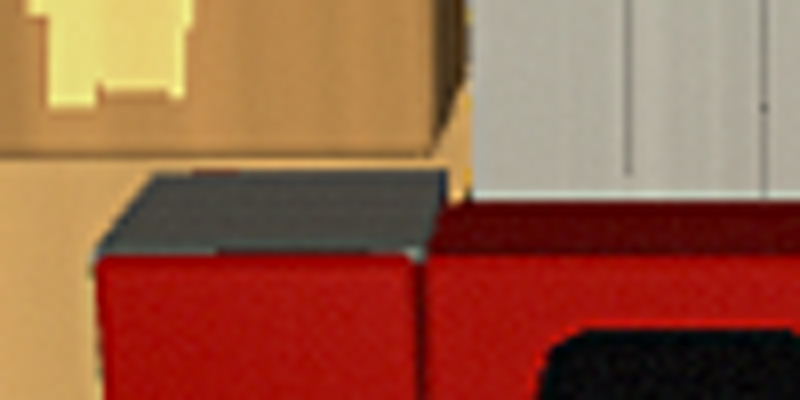

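Run:
```python
from h import *
w=np.load('w6.npz',allow_pickle=True)['w'].item()
g=lambda x,y,z:onz(w,170+(x+.5)/8-.5,165+(y+.5)/8-.5,z,True)[:2]
d=np.array([-.1145,.9934]); m=np.array([.603,-.1162])
for p in [(110,156,.066),(400,156,.066),(110,254,.0703),(400,254,.0703),(400,254,.069),(300,171,.0405)]: print(p,(g(*p)-m)@d*1e3)
# profile down column for edges
im=w['color'].astype(int)
for u in (190,205,215): print(u,[tuple(x) for x in im[180:200,u]])
```

```text
(110, 156, 0.066) 248.97698240598615
(400, 156, 0.066) 248.81060839557077
(110, 254, 0.0703) 241.69598053332015
(400, 254, 0.0703) 241.65459662235423
(400, 254, 0.069) 241.26389013661444
(300, 171, 0.0405) 240.88139685845076
190 [(np.int64(183), np.int64(134), np.int64(73)), (np.int64(185), np.int64(135), np.int64(75)), (np.int64(187), np.int64(139), np.int64(78)), (np.int64(169), np.int64(124), np.int64(67)), (np.int64(143), np.int64(104), np.int64(60)), (np.int64(206), np.int64(158), np.int64(94)), (np.int64(143), np.int64(116), np.int64(78)), (np.int64(69), np.int64(67), np.int64(62)), (np.int64(69), np.int64(67), np.int64(62)), (np.int64(69), np.int64(69), np.int64(60)), (np.int64(70), np.int64(67), np.int64(60)), (np.int64(75), np.int64(73), np.int64(64)), (np.int64(70), np.int64(67), np.int64(60)), (np.int64(70), np.int64(70), np.int64(61)), (np.int64(72), np.int64(69), np.int64(62)), (np.int64(71), np.int64(74), np.int64(66)), (np.int64(92), np.int64(80), np.int64(71)), (np.int64(139), np.int64(0), np.int64(0)), (np.int64(157), np.int64(9), np.int64(4)), (np.int64(170), np.int
[... 1116 characters left out ...]
t64(141), np.int64(105), np.int64(59)), (np.int64(216), np.int64(167), np.int64(94)), (np.int64(97), np.int64(85), np.int64(67)), (np.int64(68), np.int64(67), np.int64(62)), (np.int64(72), np.int64(69), np.int64(62)), (np.int64(72), np.int64(70), np.int64(62)), (np.int64(68), np.int64(66), np.int64(59)), (np.int64(73), np.int64(72), np.int64(64)), (np.int64(71), np.int64(70), np.int64(61)), (np.int64(73), np.int64(70), np.int64(62)), (np.int64(73), np.int64(72), np.int64(64)), (np.int64(69), np.int64(75), np.int64(67)), (np.int64(71), np.int64(34), np.int64(30)), (np.int64(146), np.int64(0), np.int64(0)), (np.int64(159), np.int64(9), np.int64(5)), (np.int64(174), np.int64(24), np.int64(15))]
```

```bash
cat > gap.py <<'E'
from h import *
def gap(k=8):
    d=np.array([-.1145,.9934]); m=np.array([.603,-.1162]); F=[];T=[];I=[]
    for i in range(k):
        w=grab('wrist'); s=robot.observe(); F.append(s['contact_force']);T.append(s['tcp_pos']);I.append(w['color'].astype(float))
    im=np.mean(I,0); R=im[:,188:216,0].mean(1); G=im[:,188:216,1].mean(1)
    # stop top edge: green falls 70->5 in rows 194..199
    r=np.arange(192,202); vs=np.interp(-35,-G[r],r)
    r=np.arange(178,vs-3,dtype=int); 
    # workpiece edge: green rises from/top wood -> first drop below 128 from ~137
    dr=next((q for q in range(172,int(vs)) if G[q]<.96*G[q-8:q-3].mean()),None)
    g=lambda v,z:(onz(w,202,v,z,True)[:2]-m)@d*1e3
    T=np.mean(T,0);q=T[:2]-m
    vw=dr if dr else np.nan
    if dr:
        ref=G[dr-8:dr-3].mean(); lo=G[dr+1]; vw=np.interp(-(ref+min(G[dr:dr+2]))/2,-G[dr-2:dr+2],np.arange(dr-2,dr+2)) 
    print('rows',vw,vs,'work s',g(vw+.7,.066),'stop s',g(vs,.0705),'gap',g(vw+.7,.066)-g(vs,.0705),'tcp n,s',q@[.9934,.1145]*1e3,q@d*1e3,'z',T[2])
    F=np.mean(F,0);print('F along',F[:2]@d,'lat',F[:2]@[.9934,.1145],'z',F[2],'G',G[176:200].round())
if __name__=='__main__': gap()
E
python3 gap.py
```

```text
rows 175.85301724137932 196.30013617793918 work s 253.86801201983317 stop s 241.61234160858706 gap 12.255670411246115 tcp n,s 0.396386226919572 215.20498422448034 z 0.17424274695322284
F along 1.10795563985319 lat -0.2388574099754368 z -1.2540393075388236 G [141. 135. 136. 136. 136. 137. 141. 119. 108. 170.  94.  69.  68.  70.
  67.  70.  68.  69.  70.  75.  50.   1.  10.  20.]
```

Call:
{"op": "send_rows", "data": {"moves": [-0.04,0.4,0,0,0,0,0,0,0,0,0,0]}}

```text
t: 8.93
tcp_pos: [0.5783, 0.1018, 0.1742]
eef_rot: [0.666, 0.746, -0.0, 0.002]
contact_force: [-1.2, -0.9, -2.4]
grip_width: 0.0235
```

```bash
python3 gap.py
```

```text
rows 176.51224260576564 196.40035906642728 work s 257.52035746767916 stop s 245.645879957099 gap 11.874477510580164 tcp n,s 0.45298792730408266 219.32778208298078 z 0.1741955929441518
F along 0.3858160700011914 lat -0.30112454463386235 z -1.694374329219761 G [149. 137. 135. 135. 136. 136. 136. 136. 136. 136. 136. 137. 143. 127.
  54.  69.  68.  69.  70.  75.  58.   1.  10.  20.]
```

```bash
python3 - <<'E'
s=open('gap.py').read()
a=s.index("    # workpiece edge"); b=s.index("    g=lambda")
s=s[:a]+"    lo=next(q for q in range(int(vs)-2,170,-1) if G[q]>100); vw=np.interp(-100,-G[lo:lo+2],np.arange(lo,lo+2))\n"+s[b:]
a=s.index("    vw=dr"); b=s.index("    print('rows'")
s=s[:a]+s[b:]
open('gap.py','w').write(s)
E
python3 gap.py
```

```text
rows 189.3675239970465 196.3936680021997 work s 248.7121187197391 stop s 245.6535937775001 gap 3.0585249422389893 tcp n,s 0.4546627186619856 219.32422988827275 z 0.17419062322107992
F along 0.12008007615991476 lat -0.24514114424361888 z -1.7310843515083019 G [149. 137. 135. 135. 136. 136. 136. 136. 136. 136. 136. 137. 143. 127.
  54.  69.  68.  69.  70.  75.  57.   1.  10.  20.]
```

Call:
{"op": "send_rows", "data": {"moves": [-0.01,0.12,0,0,0,0,0,0]}}

```text
t: 9.98
tcp_pos: [0.5782, 0.1029, 0.1742]
eef_rot: [0.666, 0.746, -0.0, 0.002]
contact_force: [-0.6, 0.8, -1.7]
grip_width: 0.0235
```

```bash
python3 gap.py
```

```text
rows 191.27518427518427 196.33889270976616 work s 248.5423727617317 stop s 246.8469183984315 gap 1.6954543633002004 tcp n,s 0.47472958499003914 220.49522086245287 z 0.17416899361083568
F along 1.093319170163112 lat -0.464852420106436 z -1.1227369665791636 G [146. 145. 137. 135. 135. 135. 135. 136. 136. 136. 136. 136. 136. 137.
 142. 116.  59.  68.  70.  75.  53.   1.  10.  20.]
```

Call:
{"op": "send_rows", "data": {"moves": [-0.01,0.06,0,0,0,0,0,0]}}

```text
t: 10.62
tcp_pos: [0.5781, 0.1034, 0.1741]
eef_rot: [0.666, 0.746, -0.0, 0.002]
contact_force: [0.5, 0.3, -0.4]
grip_width: 0.0235
```

```bash
python3 gap.py
```

```text
rows 192.12978658225262 196.35980457105 work s 248.41254788622854 stop s 247.29954292979778 gap 1.113004956430757 tcp n,s 0.454606937733526 220.97145027707452 z 0.17414317817926303
F along 0.21261308266423706 lat -0.47211725753507217 z -0.825295692269 G [140. 134. 135. 135. 135. 135. 136. 135. 135. 135. 136. 136. 136. 136.
 138. 135. 106.  62.  69.  75.  54.   0.  10.  20.]
```

Call:
{"op": "send_rows", "data": {"moves": [0,0.05,0,0,0,0,0,0]}}

```text
t: 11.28
tcp_pos: [0.5782, 0.1037, 0.1741]
eef_rot: [0.666, 0.746, -0.0, 0.002]
contact_force: [-0.8, 0.3, -0.8]
grip_width: 0.0237
```

```bash
python3 gap.py
```

```text
rows 192.2630139867494 196.3300979363414 work s 248.66555498641642 stop s 247.6672865203009 gap 0.998268466115519 tcp n,s 0.5120274499700178 221.33718471139935 z 0.17411731694432347
F along 0.22055448642925657 lat -0.43303499140325924 z -0.7674220969261326 G [149. 137. 134. 135. 135. 135. 135. 135. 136. 135. 136. 136. 136. 136.
 137. 143. 122.  37.  71.  75.  52.   1.  10.  20.]
```

Call:
{"op": "send_rows", "data": {"moves": [0,0.04,0,0,0,0,0,0]}}

```text
t: 11.92
tcp_pos: [0.5782, 0.104, 0.1741]
eef_rot: [0.666, 0.746, -0.0, 0.002]
contact_force: [-1.0, 0.1, -1.4]
grip_width: 0.0236
```

```bash
python3 gap.py
```

```text
rows 192.61706472520643 196.31319710894977 work s 248.68721941829824 stop s 247.94848976068332 gap 0.7387296576149254 tcp n,s 0.5669407939434823 221.626186888078 z 0.1741160970014433
F along -0.13098470507684154 lat -0.2727232042557297 z -0.8127464467167178 G [154. 140. 134. 135. 135. 135. 136. 135. 135. 135. 136. 136. 136. 136.
 137. 139. 131.  81.  65.  74.  51.   1.  11.  20.]
```

Call:
{"op": "send_rows", "data": {"moves": [0,0.04,0,0,0,0,0,0]}}

```text
t: 12.58
tcp_pos: [0.5782, 0.1044, 0.1741]
eef_rot: [0.666, 0.746, -0.0, 0.002]
contact_force: [-1.1, -0.2, -0.7]
grip_width: 0.0238
```

```bash
python3 gap.py
```

```text
rows 193.26886434533344 196.3044265411424 work s 248.5345648968471 stop s 248.2575243234119 gap 0.27704057343518684 tcp n,s 0.6148506748982797 221.94240995587433 z 0.17410549584265708
F along -0.5449869708886016 lat -0.18935884918620133 z -1.4950631643216952 G [153. 147. 136. 135. 135. 135. 135. 135. 136. 136. 135. 136. 136. 136.
 136. 137. 142. 114.  61.  73.  50.   1.  11.  20.]
```

Call:
{"op": "send_rows", "data": {"moves": [0,0.04,0,0,0,0,0,0]}}

```text
t: 13.22
tcp_pos: [0.5782, 0.1047, 0.1741]
eef_rot: [0.666, 0.746, -0.0, 0.002]
contact_force: [-0.6, -0.2, -0.2]
grip_width: 0.0236
```

```bash
python3 gap.py
```

```text
rows 193.57382208645745 196.28856136447905 work s 248.64272453770317 stop s 248.59021496041908 gap 0.05250957728409844 tcp n,s 0.6645438642557989 222.27340733708203 z 0.17411546951689477
F along -0.3588566723636689 lat -0.12907144373729706 z -1.2560718886851374 G [152. 154. 139. 134. 135. 135. 136. 135. 136. 136. 135. 136. 136. 136.
 136. 137. 140. 128.  79.  71.  49.   1.  11.  20.]
```

Call:
{"op": "send_rows", "data": {"moves": [-0.01,0.04,0,0,0,0,0,0]}}

```text
t: 13.88
tcp_pos: [0.5782, 0.1049, 0.1741]
eef_rot: [0.666, 0.746, -0.0, 0.003]
contact_force: [0.3, -0.0, -1.5]
grip_width: 0.0239
```

```bash
python3 gap.py
```

```text
rows 193.88846153846154 196.47441198400324 work s 248.66498422399317 stop s 248.7065193737325 gap -0.0415351497393317 tcp n,s 0.6497942837310824 222.5387897722508 z 0.17411218401898712
F along -1.3067361529601171 lat 0.0927602799862007 z -1.439693583033177 G [145. 145. 137. 135. 135. 136. 135. 135. 136. 135. 136. 135. 136. 136.
 136. 136. 138. 138.  95.  68.  66.   0.   9.  20.]
```

Call:
{"op": "send_rows", "data": {"moves": [0,0.04,0,0,0,0,0,0]}}

```text
t: 14.52
tcp_pos: [0.5782, 0.1051, 0.1741]
eef_rot: [0.667, 0.745, -0.001, 0.003]
contact_force: [0.0, -0.3, -1.7]
grip_width: 0.0236
```

```bash
python3 gap.py
```

```text
rows 193.90190137902215 196.5161811292627 work s 248.80219418934817 stop s 248.82648564696905 gap -0.024291457620876145 tcp n,s 0.7032463687757611 222.72845431180926 z 0.17410923794436317
F along -2.2093971554600214 lat 0.03065710236667296 z -1.6132962924317473 G [138. 135. 135. 135. 135. 135. 135. 135. 135. 135. 135. 135. 136. 136.
 136. 136. 138. 139.  96.  67.  72.   0.   9.  20.]
```

Contact shows two ways. The measured gap levels off at about 0, and the along-track force rises to about -2 N. The workpiece has moved no more than about 0.15 mm, so I'll release.

Call:
{"op": "send_rows", "data": {"moves": [0,0,0,0,0,0,0,0,0,0,0,0], "fingers": 0.1}}

```text
t: 15.3
tcp_pos: [0.5783, 0.1057, 0.1744]
eef_rot: [0.666, 0.746, -0.0, 0.003]
contact_force: [0.2, -0.2, -0.4]
grip_width: 0.0419
```

```bash
python3 gap.py
```

```text
rows 194.49283231972197 197.044506612411 work s 248.77405032943352 stop s 248.84438635030492 gap -0.07033602087139457 tcp n,s 0.7991874685877899 223.1541396841345 z 0.17438337439731158
F along -0.18026895210113192 lat 0.2928120326610414 z -0.13098844290162517 G [138. 138. 138. 138. 138. 138. 138. 138. 138. 138. 138. 138. 139. 139.
 139. 139. 140. 143. 130.  69.  74.  37.   1.  14.]
```

Call:
{"op": "send_rows", "data": {"moves": [0,0,2,0,0,0,5,0,1.2,-3.1,1,0,1.1,-3.1,0,0,0,0,0,0]}}

```text
t: 16.32
tcp_pos: [0.6014, 0.0422, 0.257]
eef_rot: [0.666, 0.746, -0.0, 0.003]
contact_force: [0.2, -0.3, -0.5]
grip_width: 0.0422
```

Call:
{"op": "send_rows", "data": {"moves": [0,0,0,0,0,0,0,0,0,0,0,0], "fingers": 1}}

```text
t: 16.7
tcp_pos: [0.6007, 0.0441, 0.2565]
eef_rot: [0.666, 0.746, -0.001, 0.002]
contact_force: [-0.4, -0.2, 0.7]
grip_width: 0.0157
```

Run:
```python
from h import *
w=grab('wrist');b=grab('top'); s=robot.observe(); print(s['tcp_pos'],s['eef_rot'],s['contact_force'])
np.savez('w7.npz',w=w)
q=s['tcp_pos'][:2]-np.array([.603,-.1162]); print('tcp',q@[.9934,.1145]*1e3,q@[-.1145,.9934]*1e3)
cv2.imwrite('pics/l.png',cv2.resize(w['color'][150:384,120:400,::-1],(700,585),interpolation=cv2.INTER_CUBIC))
```

```text
[0.60080577 0.04391143 0.2565843 ] [ 6.65611336e-01  7.46294712e-01 -6.07954821e-04  2.32001661e-03] [ 0.4542042   0.28472786 -0.92741423]
tcp 16.1530134455176 159.3059375999154
```

View pics/l.png

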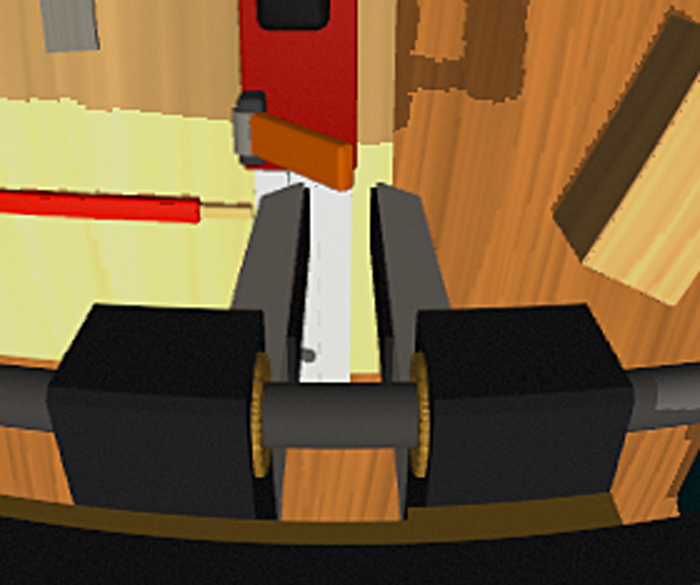

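Call:
{"op": "send_rows", "data": {"moves": [0.05,-0.05,0,0,0,0,-1.5,0,0,0,-1,0,0,0,0,0]}}

```text
t: 17.3
tcp_pos: [0.601, 0.0436, 0.229]
eef_rot: [0.666, 0.746, -0.001, 0.002]
contact_force: [-0.6, -0.3, -0.9]
grip_width: 0.0008
```

Call:
{"op": "send_rows", "data": {"moves": [0,0,-1,0,0,0,-0.5,0,0,0,-0.5,0,0,0,-0.5,0]}}

```text
t: 17.8
tcp_pos: [0.6062, 0.044, 0.2093]
eef_rot: [0.666, 0.746, 0.007, 0.01]
contact_force: [9.6, 1.3, 10.4]
grip_width: 0.0002
```

Call:
{"op": "send_rows", "data": {"moves": [0,0,2.5,0,0,0,0.5,0,-1.2,0,0,0,0,0,0,0]}}

```text
t: 18.3
tcp_pos: [0.5929, 0.044, 0.2373]
eef_rot: [0.666, 0.746, 0.006, 0.009]
contact_force: [-0.0, 0.1, -1.0]
grip_width: 0.0004
```

Run:
```python
from h import *
w=grab('wrist'); s=robot.observe(); print(s['tcp_pos'],s['contact_force'])
np.savez('w8.npz',w=w)
q=s['tcp_pos'][:2]-np.array([.603,-.1162]); print('tcp',q@[.9934,.1145]*1e3,q@[-.1145,.9934]*1e3)
def orange(im):
    R,G,B=[im[:,:,i].astype(int) for i in range(3)]
    m=((R>150)&(G>50)&(G<.62*R)&(B<40)).astype(np.uint8)
    n,l,st,ce=cv2.connectedComponentsWithStats(m); k=[(st[i].tolist(),ce[i].round(1).tolist()) for i in range(1,n) if st[i,4]>60]; return k
for n in('w7','w8'): print(orange(np.load(n+'.npz',allow_pickle=True)['w'].item()['color'][150:300,200:280]))
cv2.imwrite('pics/m.png',cv2.resize(w['color'][150:384,120:400,::-1],(700,585),interpolation=cv2.INTER_CUBIC))
```

```text
[0.5931783  0.04401216 0.23727778] [-0.22534688  0.34251168 -0.36142981]
tcp 8.587417030916763 160.27933987638215
[([20, 46, 41, 30, 663], [40.8, 61.0])]
[([25, 53, 55, 28, 835], [50.1, 65.7])]
```

View pics/m.png

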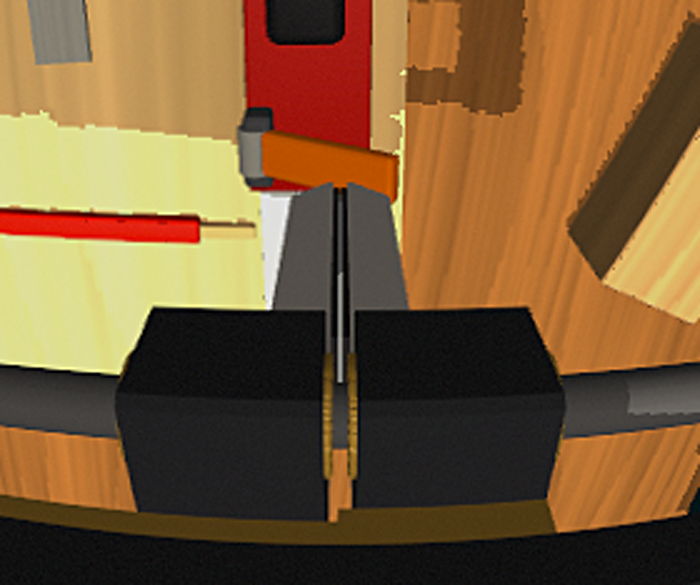

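Pictures viewed: 12 of 12. This one shows the lever partly lowered, with the narrow fingertips just short of its end. I'll move the press point slightly inward onto the lever's top face.

Call:
{"op": "send_rows", "data": {"moves": [0.55,-0.1,0,0,0,0,-1.2,0,0,0,-1.0,0,0,0,-0.6,0]}}

```text
t: 18.85
tcp_pos: [0.5989, 0.0429, 0.206]
eef_rot: [0.666, 0.746, 0.006, 0.009]
contact_force: [0.5, 0.6, 0.1]
grip_width: 0.0002
```

Call:
{"op": "send_rows", "data": {"moves": [0,0,-0.6,0,0,0,-0.6,0,0,0,0,0]}}

```text
t: 19.23
tcp_pos: [0.5993, 0.0429, 0.1934]
eef_rot: [0.666, 0.746, 0.006, 0.009]
contact_force: [0.4, -0.4, -0.3]
grip_width: 0.0005
```

Call:
{"op": "send_rows", "data": {"moves": [0,0,-0.5,0,0,0,-0.4,0]}}

```text
t: 19.48
tcp_pos: [0.5999, 0.0429, 0.185]
eef_rot: [0.666, 0.746, 0.007, 0.01]
contact_force: [2.9, 0.8, 3.6]
grip_width: 0.0006
```

Call:
{"op": "send_rows", "data": {"moves": [0,0,-0.3,0,0,0,-0.2,0]}}

```text
t: 19.73
tcp_pos: [0.6003, 0.043, 0.1802]
eef_rot: [0.666, 0.746, 0.008, 0.011]
contact_force: [1.2, -0.4, 10.3]
grip_width: 0.0006
```

Call:
{"op": "send_rows", "data": {"moves": [0,0,-0.3,0,0,0,-0.3,0]}}

```text
t: 19.98
tcp_pos: [0.6006, 0.043, 0.179]
eef_rot: [0.665, 0.746, 0.008, 0.012]
contact_force: [-18.1, -1.3, 40.8]
grip_width: 0.0004
```

Call:
{"op": "send_rows", "data": {"moves": [0,0,-0.3,0,0,0,-0.3,0]}}

```text
t: 20.23
tcp_pos: [0.6003, 0.043, 0.1791]
eef_rot: [0.665, 0.746, 0.009, 0.012]
contact_force: [-16.6, -0.6, 35.4]
grip_width: 0.0008
```

Call:
{"op": "send_rows", "data": {"moves": [0,0,2,0,0,0,3,0,0,0,2,0,-1.0,2,0,0,0,0,0,0]}}

```text
t: 20.85
tcp_pos: [0.5873, 0.0643, 0.2478]
eef_rot: [0.665, 0.746, 0.006, 0.009]
contact_force: [0.0, -0.3, 0.0]
grip_width: 0.0006
```

Run:
```python
from h import *
w=grab('wrist'); s=robot.observe(); print(s['tcp_pos'],s['contact_force'])
np.savez('w9.npz',w=w)
c=w['color'].astype(int);R,G,B=c[:,:,0],c[:,:,1],c[:,:,2]
d=np.array([-.1145,.9934]); nn=np.array([.9934,.1145]); m=np.array([.603,-.1162])
f=lambda u,v,z:((onz(w,u,v,z,True)[:2]-m)@np.c_[nn,d]*1e3).round(1)
mo=((R>120)&(G>45)&(G<.62*R)&(B<45)).astype(np.uint8); mo[:, :180]=0
n,l,st,ce=cv2.connectedComponentsWithStats(mo)
for i in range(1,n):
    if st[i,4]>80: x,y,W,H,A=st[i]; print('orange',st[i],'left/right at lever-top z .083:',f(x,ce[i][1],.083),f(x+W-1,ce[i][1],.083))
# grip expectation: where level lever spans n -18..+36 , s 158.7+-8
for n_,s_ in((36,158.7),(30,158.7),(12,158.7)): print('proj level',proj(w,np.r_[m+(n_*nn+s_*d)/1e3,.083],True).round(1))
# edges along column through arm centre n=-36
for n_ in(-42,-36,-30):
    p=[(proj(w,np.r_[m+(n_*nn+t*d)/1e3,.066],True)) for t in np.arange(240,258,.5)]
    u=[c[int(round(q[1])),int(round(q[0]))].tolist() for q in p]
    print(n_,[(float(t),x) for t,x in zip(np.arange(240,258,.5),u)][::2])
```

```text
[0.5876682  0.06366404 0.24782363] [ 0.57886018  0.26694968 -0.15534485]
orange [320   0  25 135 585] left/right at lever-top z .083: [ 60.7 300.8] [ 81.7 302.4]
orange [437   0  17  35 298] left/right at lever-top z .083: [179.8 364.6] [200.6 369.7]
orange [487   0  16  18 165] left/right at lever-top z .083: [253.4 395.1] [280.3 403.5]
orange [396  63  15  77 243] left/right at lever-top z .083: [131.9 276.5] [146.8 278. ]
orange [435  62  15  59 227] left/right at lever-top z .083: [175.1 292. ] [192.6 294.4]
orange [492  93  12  42 109] left/right at lever-top z .083: [257.2 277.9] [276.4 280.3]
orange [404 117  21  64 206] left/right at lever-top z .083: [143.4 232.5] [166.1 233.6]
orange [192 130  12  23 161] left/right at lever-top z .083: [-45.7 236.1] [-36.3 235.9]
orange [414 144  50 148 352] left/right at lever-top z .083: [168.5 148.7] [238.7 144.3]
orange [234 193  55  55 496] left/right at lever-top z .083: [-11.7 164.2] [ 36.5 163.7]
orange [290 205  22  69 302] left/right at lever-top z .083: [ 39.2 144.4] [ 59.  143.9]
orange [362 322  24  39 147] left/right at lever
[... 754 characters left out ...]
 44]), (248.0, [197, 0, 0]), (249.0, [233, 180, 101]), (250.0, [230, 207, 116]), (251.0, [233, 210, 117]), (252.0, [162, 112, 61]), (253.0, [169, 124, 69]), (254.0, [170, 124, 69]), (255.0, [171, 126, 70]), (256.0, [171, 126, 70]), (257.0, [173, 126, 71])]
-30 [(240.0, [168, 29, 22]), (241.0, [168, 30, 22]), (242.0, [170, 32, 27]), (243.0, [170, 33, 24]), (244.0, [171, 30, 28]), (245.0, [171, 33, 28]), (246.0, [174, 36, 28]), (247.0, [147, 7, 2]), (248.0, [103, 74, 57]), (249.0, [139, 111, 66]), (250.0, [170, 125, 68]), (251.0, [170, 126, 71]), (252.0, [172, 127, 69]), (253.0, [169, 124, 67]), (254.0, [172, 126, 70]), (255.0, [172, 125, 70]), (256.0, [171, 126, 70]), (257.0, [171, 126, 71])]
```

Call:
{"op": "send_rows", "data": {"moves": [0,0,3,0,0,0,3,0,0,0,0,0,0,0,0,0]}}

```text
t: 21.4
tcp_pos: [0.5866, 0.0638, 0.304]
eef_rot: [0.665, 0.746, 0.003, 0.006]
contact_force: [0.9, 0.1, -0.2]
grip_width: 0.0005
```

```bash
python3 -c "
from h import *
s=robot.observe();print(s['t'],s['tcp_pos'],s['contact_force']);print(job.close_job())"
```

```text
21.4 [0.58664176 0.06381165 0.30398854] [ 0.85781509  0.07648235 -0.18094966]
the job is handed in; nothing more can be done
None
```

I put the largest red stop into the track at its open end and slid it along until its face touched the workpiece. I then let go, pressed the orange lever down, and handed the job in at 21.4 s with the arm clear of everything.

**Contact with the workpiece:** the measured gap levelled off at 0 ± 0.1 mm while the force along the track rose to about 2 N. The workpiece end stayed at 248.7 mm along the track, within about 0.15 mm, and the gap did not change when I let go. After clamping, a coarser look (about 0.5–1 mm) still showed no gap.

**Lever:** it stopped moving at about 40 N with the fingertips at the height of a level lever. Its end measured 36.5 mm out from the track's centre line, and a level lever should give 36 mm.

**What went wrong:** my first press caught the end of the lever and pushed the tool about 5 mm sideways, leaving it tilted by about 1°. I lifted off and pressed again closer in.

**Not checked:** I did not re-measure the other tools and parts at the end. I saw no sign that anything else was touched.

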